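# Hang the gaming headset over the desk rail

### The arm

A 7-joint arm with a two-finger parallel gripper is mounted at the origin on the work surface. World frame = base frame: x ahead of the robot, y to its left, z up, the work surface at z = 0. Lengths are in m, angles in degrees, forces in N, time in s.
With the tool pointing down it reaches from about 0.425 to 0.875 m from the base axis. Payload 4.7 kg.
Tool frame: the origin (TCP) lies at the very end of the fingers, on their centre line; the grasp point (between the pads) lies 19 mm behind it (env.grip_point_offset is the distance from the TCP to the grasp point, in m); z points along the fingers, y is the line along which they close (so a half turn about z gives the same grasp; the last joint's range is limited). The gripper opens to 87 mm and grips with 3 to 60 N. Pads are 19 mm wide; open, the fingers measure 117 mm over their backs; the gripper's body (75 mm by 190 mm) begins 51 mm behind the grasp point.
Start: joints at [68.703, 18.392, -4.016, 83.108, 1.295, 78.541, -3.26], TCP at [0.245, -0.602, 0.223] pointing down, gripper open.
Joint ranges: [-163.93, 163.93], [-17.29, 119.83], [-79.2, 71.16], [3.27, 140.29], [-89.18, 269.18], [5.43, 117.66], [-154.24, 154.24]. Speed limits (degrees/s): [147.25, 147.25, 180, 180, 180, 180, 180].

### API

Orientations are given as [roll, pitch, yaw] about the fixed x, y, z axes, in that order (R = Rz(yaw) Ry(pitch) Rx(roll)).
In Python, from cell import env gives the robot as it stands.
- The arm moves only by the tool jog_arm, never from a script. Its argument "motion" is a list of rows, each an object of numbers: "x", "y", "z": the shift along the tool's x, y, z in cm; "ax", "ay", "az": the turn, a rotation vector about the tool's x, y, z in degrees. In form: [{"x": .., "y": .., "z": .., "ax": .., "ay": .., "az": ..}, ...]. A call has exactly 5 rows; each row shifts and turns the commanded pose from where the row before left it, along the tool's axes as they then stand; what a row does not reach is not made up. A row lasts 1/10 s, in which the tool goes at most 50 mm and 8.59 degrees, less where a joint would pass 70% of its speed; a pose out of reach is approached as far as the arm can. A call is refused whole if a number of a shift passes 5 or a number of a turn 8.59, either way. A call with a gripper value outside its range is refused whole. "claw" is the gripper command: -1 is shut, 1 is fully open, values between are in proportion, set as the call begins (left out, the last holds). The fingers move at their own pace and stop on an object; "squeeze" is the grip in N (left out, the last holds). Time passes only in rows, so rows that do not move let the fingers close, or fill a call up. It gives the time, the measured TCP pose, the force, the opening and the grip force at its end, in the units of the state.
- env.get_obs(): the state, without advancing time (a new reading comes with each control period).
- env.read_camera(name): name is "side" or "top"; returns the picture (420x560x3 uint8, red, green, blue); there is no depth.
- env.camera_params(name): a dict with "fx", "fy", "cx", "cy" (pixels), "extrinsics" (4x4, takes a point from world to camera coordinates). Camera axes: x right, y up, looking along -z (the intrinsics and any distortion apply to the point x, -y, -z); pixel columns grow to the right and rows downward; lengths in m; the calibration is good to about 2 mm. A picture is of the moment at which its call begins. camera_params takes no time and is no camera call.
- env.sign_off(): hands the job in; it is judged then, once.
The state is a dict: "time_s": time; "qpos": joint angles; "joint_velocities": joint speeds; "effort": joint torques, N m; "tool_pos": TCP position; "tool_rot": TCP orientation; "force": force on the tool from outside, world axes, zero at the start; "wrist_torque": the same for the moment, N m; "grip_width": finger opening in m; "grasp_force": force on a finger pad.
Only numpy, scipy, OpenCV 4.12 (cv2) and the standard library are available. Lean on these libraries where they do the work, as an engineer would, in place of code of your own. Each camera call takes 0.05 s, during which the arm holds its last target. There are 200 camera calls.

### The job

The headset is lying on its side on the desk. First stand it upright on its ear cups on the desk and let go of it, then take it afresh by the top of its headband and hang it gently over the steel rail, at the middle of the bar and square to it, with one ear cup on each side of the bar, and leave it hanging there still. Leave the controller, paperweight, cup and bottle opener where they are.

Things in the scene. Friction and masses are not known exactly. Their poses are not given: they have to be found in the camera images.
- headset: rigid gaming headset, 176 mm ear to ear (x), 161 tall (y, to the headband's top), 72 thick (z, up as it lies at the start). Origin on the side it first lies on, 65 mm along y from the ear cups' flat lower ends. Each cup: rounded block, |x| 45 to 87, y -65 to 5, z 0 to 72 mm; gap between the cups 90. Slim 12 mm arms lead up to the headband's top. 0.2 to 0.3 kg
- headset_crown (a point): centre of the headband's top, a straight round blue grip bar 22 mm in diameter, 72 mm long along the headset's x, at (0, 85, 36) mm in the headset's frame; 36 mm above the desk while the headset lies, 150 mm when it stands. Axes as the headset's
- headset_foot (a point): point midway between the flat lower ends of the two ear cups, 150 mm from headset_crown
- rail: fixed steel rail: level bar 18 mm wide, 14 thick, 260 long along its y, top 165 mm above the desk, on a post at each end (18 x 14 mm, 123 mm from the middle) with dark wooden feet (130 along x, 36 along y, 10 high). Origin on the desk below the bar's middle, z up
- rail_mid (a point): middle of the bar's top face, 165 mm above the desk. Axes as the rail's: y along the bar
- controller: yellow plastic game controller with two grips, about 95 x 160 mm, 40 mm high, origin under its centre; loose bystander; must be left where it is
- paperweight: green glass paperweight, 76 mm across, 50 mm high, origin under its centre; loose bystander; must be left where it is
- cup: grey silicone cup, 76 mm across the rim, 85 mm high, origin under its centre; loose bystander; must be left where it is
- opener: flat steel bottle opener, 130 mm long along x, 40 mm wide at the head, 6 mm thick, origin under its middle; loose bystander; must be left where it is
Mind the look-alikes: they are no part of the job. Several things look just like the headset: the one meant starts farthest from the robot's base.

How it is judged (in metres and radians):
On the way:
1. the headset stands upright on its ear cups on the desk, let go and still (angle between headset's own y axis and vertical below 0.1 rad and height (world z) of headset_foot below 0.006 m and contact force between headset and the arm below 0.1 N and contact force between headset and the fingers below 0.1 N and linear speed of headset below 0.03 m/s), for 0.2 s.
At the end, for the whole second after the job is handed in: The headset hangs still on the bar (over 1 N on the rail, crown centre 168 to 190 mm up, under 0.03 m/s and 0.3 rad/s), crown within 35 mm of the middle along the bar and 25 mm across, upright within 0.3 rad, its z axis in line with the bar within 0.25 rad (contact force between headset and rail above 1 N and height (world z) of headset_crown between 0.168 and 0.19 m and x of headset_crown in the frame of rail between -0.025 and 0.025 m and y of headset_crown in the frame of rail between -0.035 and 0.035 m and angle between headset's own y axis and vertical below 0.3 rad and angle between the z axis of headset and the y axis of rail, either way round below 0.25 rad and linear speed of headset below 0.03 m/s and angular speed of headset below 0.3 rad/s); the robot touches nothing.
It fails at once if the controller is moved by more than 25 mm (distance of controller from where it was at the start of the episode above 0.025 m).
It fails at once if the paperweight is moved by more than 25 mm (distance of paperweight from where it was at the start of the episode above 0.025 m).
It fails at once if the cup is moved by more than 25 mm (distance of cup from where it was at the start of the episode above 0.025 m).
It fails at once if the opener is moved by more than 25 mm (distance of opener from where it was at the start of the episode above 0.025 m).
It fails at once if the headset is banged or pressed on the rail with more than 50 N (contact force between headset and rail above 50 N).
It also fails if it takes over 70 s, if anything falls off the work surface, if the arm or the gripper's body presses on something with over 40 N, if the wrist force passes 120 N, or if a joint passes its speed limit or range.

## Working session

There is one attempt and no reset: what is moved stays moved. The work goes in short steps, Python scripts to look and compute and a tool call to move; the robot and the scene stay as the last step left them, time stands still between calls to the robot, and variables do not carry over. Pictures are saved under pics/ and viewed, at most 10 in all, crops included, and the job is handed in when it is done.

Besides the shell and the picture viewer there is one more tool, called after "Emit:" as name([rows], argument=value, ...), one row to a line, values as JSON. jog_arm: Moves the arm, as the interface text tells. Its arguments: {"type":"object","properties":{"motion":{"type":"array"},"claw":{"type":"number"},"squeeze":{"type":"number"}},"required":["motion"]}

```bash
mkdir -p pics; python3 - <<'E'
from cell import env
import cv2,numpy as np
o=env.get_obs();print({k:np.round(v,3).tolist() for k,v in o.items()})
for n in("top","side"):
    cv2.imwrite(f"pics/{n}0.png",env.read_camera(n)[:,:,::-1]);p=env.camera_params(n)
    print(n,{k:np.round(v,4).tolist() if not isinstance(v,str) else v for k,v in p.items()})
E
```

```text
{'time_s': 0.0, 'qpos': [68.701, 18.44, -4.014, 83.176, 1.296, 78.54, -3.26], 'joint_velocities': [0.072, 0.027, -0.026, -0.042, -0.066, 0.032, -0.026], 'effort': [0.0, -49.128, -0.404, -31.253, -0.064, 0.044, 0.0], 'tool_pos': [0.244, -0.602, 0.221], 'tool_rot': [-179.89, 0.007, 22.108], 'force': [0.751, -0.575, 0.285], 'wrist_torque': [-0.008, 0.057, -0.009], 'grasp_force': 0.0, 'grip_width': 0.087}
top {'fx': 526.9324, 'fy': 526.9324, 'cx': 274.7088, 'cy': 201.4098, 'extrinsics': [[-0.0106, -0.9999, -0.0127, 0.0372], [0.9983, -0.0113, 0.0575, -0.4887], [-0.0576, -0.0121, 0.9983, -1.4512], [0.0, 0.0, 0.0, 1.0]]}
side {'fx': 526.0908, 'fy': 526.0908, 'cx': 273.0114, 'cy': 211.6288, 'extrinsics': [[-0.837, -0.5471, -0.0122, 0.3844], [0.3562, -0.5616, 0.7468, -0.2511], [-0.4155, 0.6207, 0.6649, -1.0765], [0.0, 0.0, 0.0, 1.0]]}
```

View pics/top0.png

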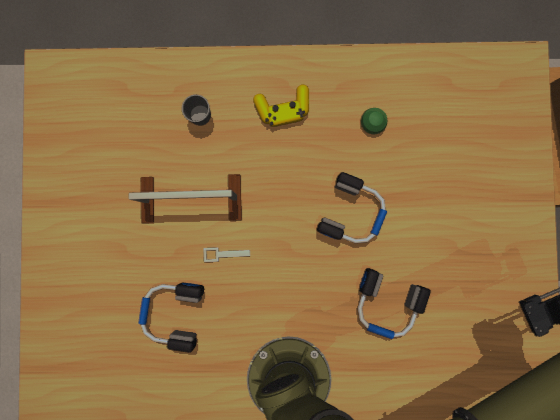

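View pics/side0.png

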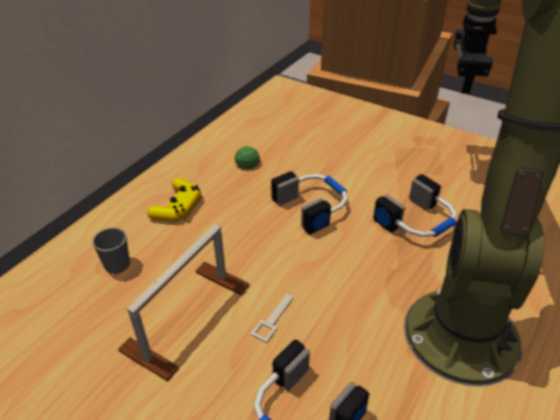

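The headset look-alikes are at top pixels (355,208), (393,305) and (172,316), and the base is at about (288,380). The first is the farthest, so it's the target: bar at (379,222), cups at (349,183) and (331,230). The rail bar runs from (130,196) to (232,194). Next I'll measure and check a crop.

```bash
cat > h.py <<'E'
import cv2,numpy as np
from cell import env
def ray(n,uv):
    p=env.camera_params(n);E=np.array(p["extrinsics"]);R,t=E[:3,:3],E[:3,3]
    d=np.array([(uv[0]-p["cx"])/p["fx"],-(uv[1]-p["cy"])/p["fy"],-1.])
    return -R.T@t,R.T@d
def at(n,uv,z):
    c,d=ray(n,uv);return c+d*(z-c[2])/d[2]
def proj(n,X):
    p=env.camera_params(n);E=np.array(p["extrinsics"]);c=E[:3,:3]@np.asarray(X)+E[:3,3]
    return np.array([p["cx"]+p["fx"]*c[0]/-c[2],p["cy"]-p["fy"]*c[1]/-c[2]])
def tri(uvt,uvs):
    (a,d),(b,e)=ray("top",uvt),ray("side",uvs)
    s=np.linalg.lstsq(np.c_[d,-e],b-a,rcond=None)[0];P,Q=a+s[0]*d,b+s[1]*e
    return (P+Q)/2,np.linalg.norm(P-Q)
def blue(im):  # blobs: centre, ends of long axis
    h=cv2.cvtColor(im,cv2.COLOR_BGR2HSV);m=cv2.inRange(h,(100,120,50),(130,255,255))
    out=[]
    for c in cv2.findContours(m,0,1)[0]:
        if cv2.contourArea(c)<20: continue
        (x,y),wh,_=cv2.minAreaRect(c);b=cv2.boxPoints(cv2.minAreaRect(c));
        if np.linalg.norm(b[0]-b[1])<np.linalg.norm(b[1]-b[2]): b=np.roll(b,-1,0)
        out.append(((x,y),(b[0]+b[3])/2,(b[1]+b[2])/2,cv2.contourArea(c)))
    return out
E
python3 - <<'E'
from h import *
t=cv2.imread("pics/top0.png");s=cv2.imread("pics/side0.png")
for n,im,z in(("top",t,.036),("side",s,.036)):
    for c,a,b,A in blue(im):
        A3,B3=at(n,a,z),at(n,b,z);d=A3-B3
        print(n,np.round(c,1),A,at(n,c,z).round(4),"len",np.linalg.norm(d).round(3),"dir",np.degrees(np.arctan2(d[1],d[0])).round(1))
for p in((130,196),(232,194),(349,182),(331,230)): print(p,at("top",p,.165).round(3),at("top",p,.06).round(3))
cv2.imwrite("pics/crops.png",np.hstack([cv2.resize(t[160:255,305:400],(400,400),interpolation=2),cv2.resize(t[160:240,110:260],(400,213),interpolation=2).copy() if 0 else cv2.copyMakeBorder(cv2.resize(t[165:235,115:255],(400,200),interpolation=2),0,200,0,0,0)]))
E
```

```text
top [381.  331.2] 161.5 [ 0.1344 -0.251   0.036 ] len 0.071 dir 71.2
top [143.9 310.5] 150.0 [0.1951 0.39   0.036 ] len 0.071 dir 170.6
top [378.5 221.4] 153.0 [ 0.4299 -0.251   0.036 ] len 0.071 dir 157.1
side [264.5 417. ] 20.0 [0.2284 0.3795 0.036 ] len 0.016 dir 32.8
side [359.5 412.8] 59.5 [0.0936 0.2835 0.036 ] len 0.031 dir 88.4
side [444.1 225.5] 131.5 [ 0.1334 -0.255   0.036 ] len 0.069 dir 68.2
side [320.3 220.3] 126.5 [ 0.394  -0.1118  0.036 ] len 0.054 dir 86.3
side [382.7 216.4] 159.5 [ 0.2714 -0.2062  0.036 ] len 0.061 dir -46.7
side [333.9 184.2] 98.0 [ 0.4327 -0.2539  0.036 ] len 0.066 dir -22.3
(130, 196) [0.498 0.392 0.165] [0.505 0.423 0.06 ]
(232, 194) [0.5   0.137 0.165] [0.508 0.146 0.06 ]
(349, 182) [ 0.527 -0.156  0.165] [ 0.537 -0.169  0.06 ]
(331, 230) [ 0.408 -0.109  0.165] [ 0.408 -0.119  0.06 ]
```

View pics/crops.png

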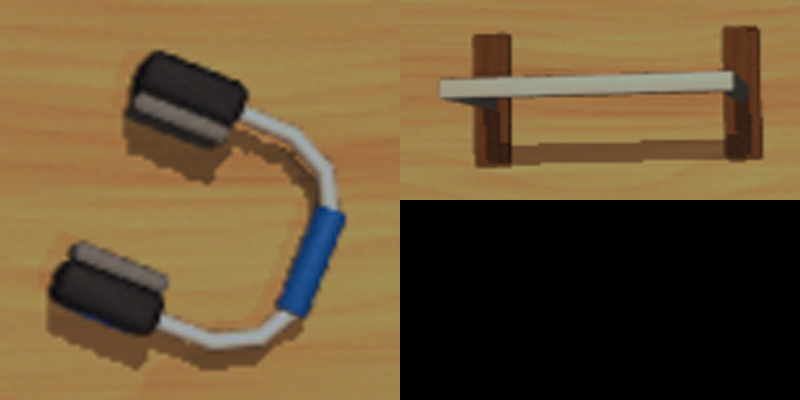

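The crop confirms the target lies on its side. Its blue bar centre is at (0.431, -0.252) with direction -22.9°, and the cups are to its left. The rail bar is nearly parallel to world y, with its middle near (0.50, 0.265). My plan is to take the round bar lightly from above, lift it so the headset swings upright about the bar, and set it down.

Emit:
jog_arm([
  {"x": 2,"y": -1.5},
  {"x": 3.5,"y": -2.9},
  {"x": 3.5,"y": -2.9},
  {"x": 3.5,"y": -2.9},
  {"x": 3.5,"y": -2.9},
], claw=1)

```text
$.motion[0]: bad value
```

Emit:
jog_arm([
  {"x": 3.5,"y": -2.9},
  {"x": 3.5,"y": -2.9},
  {"x": 3.5,"y": -2.9},
  {"x": 3,"y": -2.5},
  {"x": 1,"y": -1.1},
])

```text
$.motion[0]: bad value
```

Emit:
jog_arm([
  {"az": 8.5},
  {"az": 8.5},
  {"az": 8.5,"z": 2},
  {"az": 8.5,"z": 2},
  {"az": 8.5,"z": 2},
])

```text
$.motion[0]: bad value
```

Emit:
jog_arm([
  {"az": 2.5},
  {},
  {},
  {},
  {},
])

```text
$.motion[0]: bad value
```

All six keys are needed.

Emit:
jog_arm([
  {"x": 2,"y": -1.5,"z": 0,"ax": 0,"ay": 0,"az": 0},
  {"x": 3.5,"y": -2.9,"z": 0,"ax": 0,"ay": 0,"az": 0},
  {"x": 3.5,"y": -2.9,"z": 0,"ax": 0,"ay": 0,"az": 0},
  {"x": 3.5,"y": -2.9,"z": 0,"ax": 0,"ay": 0,"az": 0},
  {"x": 3.5,"y": -2.9,"z": 0,"ax": 0,"ay": 0,"az": 0},
], claw=1)

```text
time_s: 0.6
tool_pos: [0.344, -0.4188, 0.2221]
tool_rot: [-180.0, 0.0, 22.1]
force: [0.5, -0.1, -0.5]
grip_width: 0.087
grasp_force: 0.0
```

Emit:
jog_arm([
  {"x": 3.5,"y": -2.9,"z": 0,"ax": 0,"ay": 0,"az": 0},
  {"x": 3.5,"y": -2.9,"z": 0,"ax": 0,"ay": 0,"az": 0},
  {"x": 3.5,"y": -2.9,"z": 0,"ax": 0,"ay": 0,"az": 0},
  {"x": 3,"y": -2.5,"z": 0,"ax": 0,"ay": 0,"az": 0},
  {"x": 1,"y": -1.1,"z": 0,"ax": 0,"ay": 0,"az": 0},
])

```text
time_s: 1.1
tool_pos: [0.4336, -0.2475, 0.2225]
tool_rot: [-179.9, -0.1, 22.5]
force: [-0.1, 0.0, 0.0]
grip_width: 0.087
grasp_force: 0.0
```

Emit:
jog_arm([
  {"x": 0,"y": 0,"z": 0,"ax": 0,"ay": 0,"az": 8.5},
  {"x": 0,"y": 0,"z": 0,"ax": 0,"ay": 0,"az": 8.5},
  {"x": 0,"y": 0,"z": 2,"ax": 0,"ay": 0,"az": 8.5},
  {"x": 0,"y": 0,"z": 2,"ax": 0,"ay": 0,"az": 8.5},
  {"x": 0,"y": 0,"z": 2,"ax": 0,"ay": 0,"az": 8.5},
])

```text
time_s: 1.6
tool_pos: [0.4309, -0.253, 0.1616]
tool_rot: [180.0, 0.0, -20.8]
force: [-0.0, 0.0, 0.3]
grip_width: 0.0871
grasp_force: 0.0
```

Emit:
jog_arm([
  {"x": 0,"y": 0,"z": 0,"ax": 0,"ay": 0,"az": 2.5},
  {"x": 0,"y": 0,"z": 0,"ax": 0,"ay": 0,"az": 0},
  {"x": 0,"y": 0,"z": 0,"ax": 0,"ay": 0,"az": 0},
  {"x": 0,"y": 0,"z": 0,"ax": 0,"ay": 0,"az": 0},
  {"x": 0,"y": 0,"z": 0,"ax": 0,"ay": 0,"az": 0},
])

```text
time_s: 2.1
tool_pos: [0.4317, -0.2524, 0.163]
tool_rot: [180.0, -0.0, -22.9]
force: [-0.7, -0.3, -0.5]
grip_width: 0.0868
grasp_force: 0.0
```

Emit:
jog_arm([
  {"x": 0,"y": 0,"z": 4,"ax": 0,"ay": 0,"az": 0},
  {"x": 0,"y": 0,"z": 4,"ax": 0,"ay": 0,"az": 0},
  {"x": 0,"y": 0,"z": 3,"ax": 0,"ay": 0,"az": 0},
  {"x": 0,"y": 0,"z": 2,"ax": 0,"ay": 0,"az": 0},
  {"x": 0,"y": 0,"z": 0.9,"ax": 0,"ay": 0,"az": 0},
])

```text
time_s: 2.6
tool_pos: [0.4304, -0.2515, 0.0217]
tool_rot: [-180.0, 0.2, -22.9]
force: [-0.1, -0.5, -0.3]
grip_width: 0.0875
grasp_force: 0.0
```

Emit:
jog_arm([
  {"x": 0,"y": 0,"z": 0,"ax": 0,"ay": 0,"az": 0},
  {"x": 0,"y": 0,"z": 0,"ax": 0,"ay": 0,"az": 0},
  {"x": 0,"y": 0,"z": 0,"ax": 0,"ay": 0,"az": 0},
  {"x": 0,"y": 0,"z": 0,"ax": 0,"ay": 0,"az": 0},
  {"x": 0,"y": 0,"z": 0,"ax": 0,"ay": 0,"az": 0},
], claw=-1, squeeze=8)

```text
time_s: 3.1
tool_pos: [0.4321, -0.2525, 0.0244]
tool_rot: [180.0, -0.1, -22.9]
force: [0.5, -0.3, 0.1]
grip_width: 0.0549
grasp_force: 0.0
```

Emit:
jog_arm([
  {"x": 0,"y": 0,"z": 0,"ax": 0,"ay": 0,"az": 0},
  {"x": 0,"y": 0,"z": 0,"ax": 0,"ay": 0,"az": 0},
  {"x": 0,"y": 0,"z": 0,"ax": 0,"ay": 0,"az": 0},
  {"x": 0,"y": 0,"z": 0,"ax": 0,"ay": 0,"az": 0},
  {"x": 0,"y": 0,"z": 0,"ax": 0,"ay": 0,"az": 0},
])

```text
time_s: 3.6
tool_pos: [0.4316, -0.252, 0.0235]
tool_rot: [-180.0, 0.0, -22.9]
force: [0.8, 0.4, -0.2]
grip_width: 0.0213
grasp_force: 8.0
```

Emit:
jog_arm([
  {"x": 0,"y": -0.3,"z": -1.1,"ax": 0,"ay": 0,"az": 0},
  {"x": 0,"y": -0.4,"z": -1.1,"ax": 0,"ay": 0,"az": 0},
  {"x": 0,"y": -0.45,"z": -1.05,"ax": 0,"ay": 0,"az": 0},
  {"x": 0,"y": -0.5,"z": -1,"ax": 0,"ay": 0,"az": 0},
  {"x": 0,"y": -0.6,"z": -1,"ax": 0,"ay": 0,"az": 0},
])

```text
time_s: 4.1
tool_pos: [0.4406, -0.2313, 0.0773]
tool_rot: [180.0, -0.1, -22.9]
force: [-0.8, -2.0, 0.0]
grip_width: 0.0216
grasp_force: 8.0
```

```bash
python3 - <<'E'
from h import *
cv2.imwrite("pics/side1.png",env.read_camera("side")[60:340,150:520,::-1])
E
```

```text
(no output)
```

View pics/side1.png

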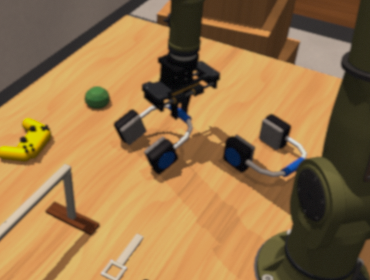

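The bar, at crop pixel (183,115), is lifted in the fingers and the cups at (130,127) and (161,157) are pivoting on the desk. I'll carry on with the arc.

Emit:
jog_arm([
  {"x": 0,"y": -0.7,"z": -0.95,"ax": 0,"ay": 0,"az": 0},
  {"x": 0,"y": -0.75,"z": -0.85,"ax": 0,"ay": 0,"az": 0},
  {"x": 0,"y": -0.8,"z": -0.8,"ax": 0,"ay": 0,"az": 0},
  {"x": 0,"y": -0.85,"z": -0.75,"ax": 0,"ay": 0,"az": 0},
  {"x": 0,"y": -0.9,"z": -0.7,"ax": 0,"ay": 0,"az": 0},
])

```text
time_s: 4.65
tool_pos: [0.4563, -0.1941, 0.1174]
tool_rot: [180.0, -0.0, -22.9]
force: [-0.5, -2.1, 0.7]
grip_width: 0.0216
grasp_force: 8.0
```

Emit:
jog_arm([
  {"x": 0,"y": -0.95,"z": -0.7,"ax": 0,"ay": 0,"az": 0},
  {"x": 0,"y": -1,"z": -0.6,"ax": 0,"ay": 0,"az": 0},
  {"x": 0,"y": -1,"z": -0.5,"ax": 0,"ay": 0,"az": 0},
  {"x": 0,"y": -1,"z": -0.4,"ax": 0,"ay": 0,"az": 0},
  {"x": 0,"y": -1,"z": -0.3,"ax": 0,"ay": 0,"az": 0},
])

```text
time_s: 5.15
tool_pos: [0.4757, -0.1478, 0.1418]
tool_rot: [-180.0, -0.0, -22.9]
force: [0.9, -0.7, 1.5]
grip_width: 0.022
grasp_force: 8.0
```

Emit:
jog_arm([
  {"x": 0,"y": 0,"z": 0,"ax": 0,"ay": 0,"az": 0},
  {"x": 0,"y": 0,"z": 0,"ax": 0,"ay": 0,"az": 0},
  {"x": 0,"y": 0,"z": 0,"ax": 0,"ay": 0,"az": 0},
  {"x": 0,"y": 0,"z": 0,"ax": 0,"ay": 0,"az": 0},
  {"x": 0,"y": 0,"z": 0,"ax": 0,"ay": 0,"az": 0},
])

```text
time_s: 5.65
tool_pos: [0.475, -0.149, 0.1413]
tool_rot: [-180.0, 0.0, -22.9]
force: [0.7, 0.7, 0.3]
grip_width: 0.0218
grasp_force: 8.0
```

```bash
python3 - <<'E'
from h import *
o=env.get_obs();print(o["force"],o["wrist_torque"],o["tool_pos"])
s=env.read_camera("side")[90:250,220:400,::-1];t=env.read_camera("top")[140:270,290:430,::-1]
cv2.imwrite("pics/b2.png",np.hstack([cv2.resize(s,(450,400)),cv2.resize(t,(350,400))[:,:350]]))
E
```

```text
[0.69978842 0.67734779 0.27907058] [ 0.30612554 -0.2259735   0.04238269] [ 0.4749847  -0.14897551  0.14130885]
```

View pics/b2.png

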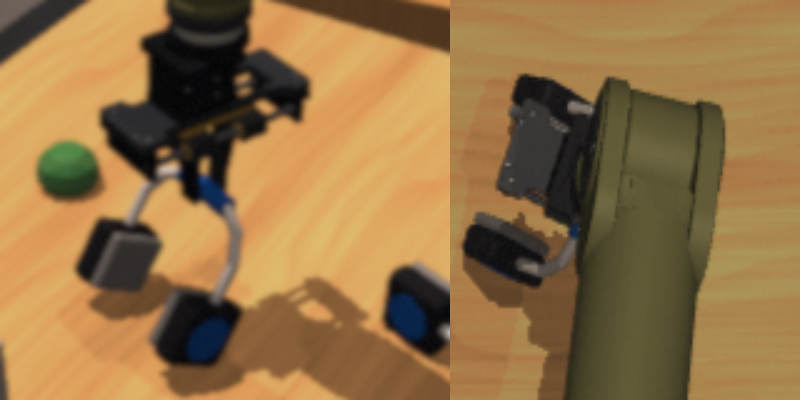

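The headset is lifted, but bar friction still holds it tilted, with its cups off to the side. I'll ease the grip so it swings down.

Emit:
jog_arm([
  {"x": 0,"y": 0,"z": -0.5,"ax": 0,"ay": 0,"az": 0},
  {"x": 0,"y": 0,"z": -0.5,"ax": 0,"ay": 0,"az": 0},
  {"x": 0,"y": 0,"z": 0,"ax": 0,"ay": 0,"az": 0},
  {"x": 0,"y": 0,"z": 0,"ax": 0,"ay": 0,"az": 0},
  {"x": 0,"y": 0,"z": 0,"ax": 0,"ay": 0,"az": 0},
], squeeze=4)

```text
time_s: 6.25
tool_pos: [0.475, -0.1494, 0.1518]
tool_rot: [180.0, -0.0, -22.9]
force: [-1.4, 0.7, 0.9]
grip_width: 0.0219
grasp_force: 4.0
```

Emit:
jog_arm([
  {"x": 0,"y": 0,"z": 0,"ax": 0,"ay": 0,"az": 0},
  {"x": 0,"y": 0,"z": 0,"ax": 0,"ay": 0,"az": 0},
  {"x": 0,"y": 0,"z": 0,"ax": 0,"ay": 0,"az": 0},
  {"x": 0,"y": 0,"z": 0,"ax": 0,"ay": 0,"az": 0},
  {"x": 0,"y": 0,"z": 0,"ax": 0,"ay": 0,"az": 0},
], squeeze=3)

```text
time_s: 6.75
tool_pos: [0.4753, -0.1491, 0.1518]
tool_rot: [180.0, -0.0, -22.9]
force: [-1.4, -0.9, 2.9]
grip_width: 0.0217
grasp_force: 3.0
```

```bash
python3 - <<'E'
from h import *
o=env.get_obs();print(o["force"],o["wrist_torque"],o["tool_pos"],o["grip_width"])
s=env.read_camera("side")[90:250,220:400,::-1];t=env.read_camera("top")[140:270,290:430,::-1]
cv2.imwrite("pics/b3.png",np.hstack([cv2.resize(s,(450,400)),cv2.resize(t,(350,325)).copy() if 0 else cv2.resize(t,(350,400))]))
E
```

```text
[-1.44525577 -0.94344086  2.88407411] [-0.13766268  0.3269195  -0.11499634] [ 0.47528697 -0.14912147  0.15180594] 0.02170572049938044
```

View pics/b3.png

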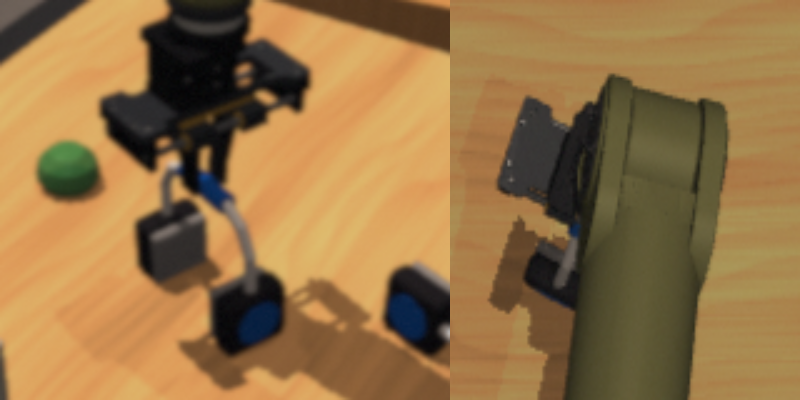

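It is now nearly upright: cups at crop pixels (172,242) and (247,313), below the bar at (213,188). I'll lower it gently so the flat cup ends right it.

Emit:
jog_arm([
  {"x": 0,"y": 0,"z": 0.3,"ax": 0,"ay": 0,"az": 0},
  {"x": 0,"y": 0,"z": 0.3,"ax": 0,"ay": 0,"az": 0},
  {"x": 0,"y": 0,"z": 0.2,"ax": 0,"ay": 0,"az": 0},
  {"x": 0,"y": 0,"z": 0.2,"ax": 0,"ay": 0,"az": 0},
  {"x": 0,"y": 0,"z": 0.1,"ax": 0,"ay": 0,"az": 0},
])

```text
time_s: 7.35
tool_pos: [0.4752, -0.149, 0.1403]
tool_rot: [180.0, -0.0, -22.9]
force: [-0.4, -1.0, 2.6]
grip_width: 0.0221
grasp_force: 3.0
```

Emit:
jog_arm([
  {"x": 0,"y": 0,"z": 0.1,"ax": 0,"ay": 0,"az": 0},
  {"x": 0,"y": 0,"z": 0.1,"ax": 0,"ay": 0,"az": 0},
  {"x": 0,"y": 0,"z": 0.1,"ax": 0,"ay": 0,"az": 0},
  {"x": 0,"y": 0,"z": 0.1,"ax": 0,"ay": 0,"az": 0},
  {"x": 0,"y": 0,"z": 0.1,"ax": 0,"ay": 0,"az": 0},
])

```text
time_s: 7.85
tool_pos: [0.4751, -0.149, 0.1355]
tool_rot: [180.0, -0.0, -22.9]
force: [-0.7, -1.2, 4.1]
grip_width: 0.022
grasp_force: 3.0
```

Emit:
jog_arm([
  {"x": 0,"y": 0,"z": 0,"ax": 0,"ay": 0,"az": 0},
  {"x": 0,"y": 0,"z": 0,"ax": 0,"ay": 0,"az": 0},
  {"x": 0,"y": 0,"z": 0,"ax": 0,"ay": 0,"az": 0},
  {"x": 0,"y": 0,"z": 0,"ax": 0,"ay": 0,"az": 0},
  {"x": 0,"y": 0,"z": 0,"ax": 0,"ay": 0,"az": 0},
])

```text
time_s: 8.35
tool_pos: [0.4751, -0.1489, 0.1354]
tool_rot: [-180.0, 0.0, -22.9]
force: [0.2, -1.3, 1.1]
grip_width: 0.0222
grasp_force: 3.0
```

```bash
python3 - <<'E'
from h import *
o=env.get_obs();print(o["force"],o["wrist_torque"],o["tool_pos"],o["grip_width"])
s=env.read_camera("side")[110:240,240:370,::-1]
cv2.imwrite("pics/b4.png",cv2.resize(s,(560,560),interpolation=2))
E
```

```text
[ 0.22129771 -1.33398949  1.14277198] [-0.20913419 -0.10187645 -0.05851374] [ 0.47509368 -0.1488765   0.13537633] 0.02217152701749357
```

View pics/b4.png

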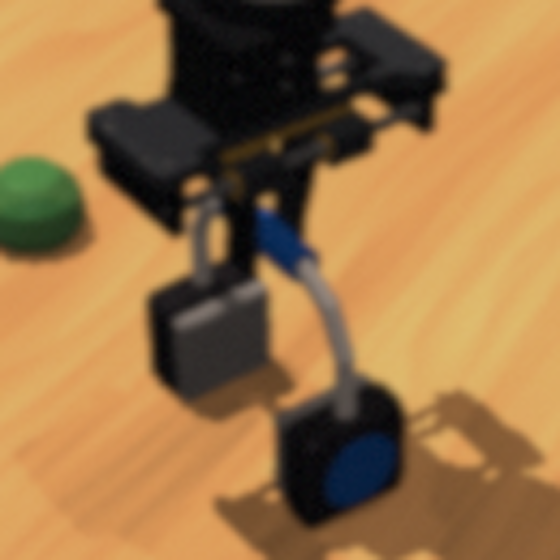

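```bash
python3 - <<'E'
from h import *
a=np.radians(-22.9);u=np.array([np.cos(a),np.sin(a),0]);w=np.array([-np.sin(a),np.cos(a),0]);C=np.array([.475,-.149,0])
im=cv2.imread("pics/b4.png")
for zc in(0,.01):
  for s in(-1,1):
    P=[C+s*e*u+f*w+[0,0,zc] for e,f in((.045,.036),(.045,-.036),(.087,-.036),(.087,.036))]
    q=np.array([(proj("side",p)-[240,110])*560/130 for p in P]);print(zc,s,q.round().astype(int).tolist())
print("bar ends",[((proj("side",C+s*.036*u+[0,0,.15])-[240,110])*560/130).round() for s in(-1,1)])
E
```

```text
0 -1 [[251, 500], [349, 453], [393, 493], [294, 542]]
0 1 [[164, 417], [260, 373], [221, 338], [126, 380]]
0.01 -1 [[252, 488], [350, 441], [394, 480], [295, 529]]
0.01 1 [[164, 404], [260, 361], [221, 326], [126, 368]]
bar ends [array([300., 266.]), array([224., 203.])]
```

The cup ends are within a few mm of where an upright pose on the desk would put them, so I'll release it.

Emit:
jog_arm([
  {"x": 0,"y": 0,"z": 0.1,"ax": 0,"ay": 0,"az": 0},
  {"x": 0,"y": 0,"z": 0.1,"ax": 0,"ay": 0,"az": 0},
  {"x": 0,"y": 0,"z": 0.1,"ax": 0,"ay": 0,"az": 0},
  {"x": 0,"y": 0,"z": 0.1,"ax": 0,"ay": 0,"az": 0},
  {"x": 0,"y": 0,"z": 0,"ax": 0,"ay": 0,"az": 0},
])

```text
time_s: 8.9
tool_pos: [0.4752, -0.149, 0.1314]
tool_rot: [180.0, -0.0, -22.9]
force: [-0.4, -2.3, 2.2]
grip_width: 0.0218
grasp_force: 3.0
```

Emit:
jog_arm([
  {"x": 0,"y": 0,"z": 0,"ax": 0,"ay": 0,"az": 0},
  {"x": 0,"y": 0,"z": 0,"ax": 0,"ay": 0,"az": 0},
  {"x": 0,"y": 0,"z": 0,"ax": 0,"ay": 0,"az": 0},
  {"x": 0,"y": 0,"z": 0,"ax": 0,"ay": 0,"az": 0},
  {"x": 0,"y": 0,"z": 0,"ax": 0,"ay": 0,"az": 0},
], claw=0)

```text
time_s: 9.4
tool_pos: [0.4751, -0.1487, 0.1314]
tool_rot: [-180.0, 0.0, -22.9]
force: [-0.4, 0.5, -0.1]
grip_width: 0.0429
grasp_force: 0.0
```

Emit:
jog_arm([
  {"x": 0,"y": 0,"z": 0,"ax": 0,"ay": 0,"az": 0},
  {"x": 0,"y": 0,"z": 0,"ax": 0,"ay": 0,"az": 0},
  {"x": 0,"y": 0,"z": 0,"ax": 0,"ay": 0,"az": 0},
  {"x": 0,"y": 0,"z": 0,"ax": 0,"ay": 0,"az": 0},
  {"x": 0,"y": 0,"z": 0,"ax": 0,"ay": 0,"az": 0},
], claw=1)

```text
time_s: 9.9
tool_pos: [0.4752, -0.149, 0.1316]
tool_rot: [180.0, -0.0, -22.9]
force: [0.8, 0.9, 0.7]
grip_width: 0.0758
grasp_force: 0.0
```

Emit:
jog_arm([
  {"x": 0,"y": 0,"z": 0,"ax": 0,"ay": 0,"az": 0},
  {"x": 0,"y": 0,"z": 0,"ax": 0,"ay": 0,"az": 0},
  {"x": 0,"y": 0,"z": 0,"ax": 0,"ay": 0,"az": 0},
  {"x": 0,"y": 0,"z": 0,"ax": 0,"ay": 0,"az": 0},
  {"x": 0,"y": 0,"z": 0,"ax": 0,"ay": 0,"az": 0},
])

```text
time_s: 10.4
tool_pos: [0.4752, -0.149, 0.1315]
tool_rot: [180.0, -0.0, -22.9]
force: [0.4, -0.1, -0.7]
grip_width: 0.0869
grasp_force: 0.0
```

```bash
python3 - <<'E'
from h import *
s=env.read_camera("side")[110:240,240:370,::-1]
cv2.imwrite("pics/b5.png",cv2.resize(s,(560,560),interpolation=2))
E
```

```text
(no output)
```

View pics/b5.png

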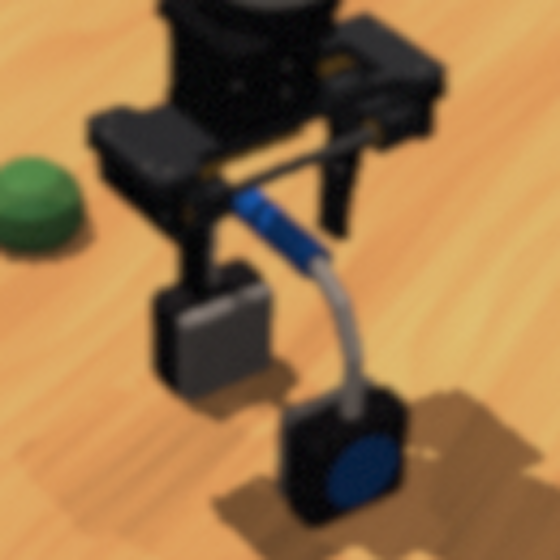

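The headset stands upright and free: bar ends at crop pixels (245,195) and (322,262), and the cup offsets match an upright pose. It sits about 15 mm to one side between the fingers. I'll compute the correction and refine the rail.

```bash
python3 - <<'E'
from h import *
P=at("side",(240+283.5*130/560,110+228.5*130/560),.15);o=env.get_obs();d=P-o["tool_pos"]
a=np.radians(o["tool_rot"][2]);print("crown",P.round(4),"shift x,y cm",(100*(d[0]*np.cos(a)+d[1]*np.sin(a))).round(2),(100*(d[0]*np.sin(a)-d[1]*np.cos(a))).round(2))
t=cv2.imread("pics/top0.png");h=cv2.cvtColor(t,cv2.COLOR_BGR2HSV)
m=cv2.inRange(h,(0,0,110),(180,70,255));m[:,:110]=0;m[:,260:]=0;m[:170]=0;m[225:]=0
ys,xs=np.nonzero(m)
ex=xs.min(),xs.max();print(ex)
for lo in (ex[0]+2,ex[1]-12):
    k=(xs>=lo)&(xs<=lo+10);print(xs[k].mean(),ys[k].min(),ys[k].mean(),ys[k].max(),at("top",(xs[k].mean(),ys[k].mean()),.165).round(4))
print(at("top",(ex[0],195),.165)[1],at("top",(ex[1]+1,195),.165)[1])
for y in(.135,.265,.395): print(proj("side",(.50,y,.165)).round())
E
```

```text
crown [ 0.4672 -0.1602  0.15  ] shift x,y cm -0.3 1.34
(np.int64(129), np.int64(231))
136.07462686567163 192 195.44776119402985 198 [0.4992 0.3771 0.165 ]
224.0 190 193.0 196 [0.5028 0.1566 0.165 ]
0.39492908275779803 0.13661708409851891
[220. 224.]
[179. 263.]
[130. 309.]
```

Emit:
jog_arm([
  {"x": -0.1,"y": 0.4,"z": -0.3,"ax": 0,"ay": 0,"az": 0},
  {"x": -0.1,"y": 0.4,"z": -0.3,"ax": 0,"ay": 0,"az": 0},
  {"x": -0.1,"y": 0.4,"z": -0.35,"ax": 0,"ay": 0,"az": 0},
  {"x": 0,"y": 0.15,"z": 0,"ax": 0,"ay": 0,"az": 0},
  {"x": 0,"y": 0,"z": 0,"ax": 0,"ay": 0,"az": 0},
])

```text
time_s: 10.95
tool_pos: [0.467, -0.1607, 0.1413]
tool_rot: [180.0, -0.0, -22.9]
force: [0.2, -0.3, 0.4]
grip_width: 0.087
grasp_force: 0.0
```

Emit:
jog_arm([
  {"x": 0,"y": 0,"z": 0,"ax": 0,"ay": 0,"az": 0},
  {"x": 0,"y": 0,"z": 0,"ax": 0,"ay": 0,"az": 0},
  {"x": 0,"y": 0,"z": 0,"ax": 0,"ay": 0,"az": 0},
  {"x": 0,"y": 0,"z": 0,"ax": 0,"ay": 0,"az": 0},
  {"x": 0,"y": 0,"z": 0,"ax": 0,"ay": 0,"az": 0},
], claw=-1, squeeze=10)

```text
time_s: 11.45
tool_pos: [0.4671, -0.1602, 0.141]
tool_rot: [180.0, 0.0, -22.9]
force: [0.3, 0.0, -0.1]
grip_width: 0.0548
grasp_force: 0.0
```

Emit:
jog_arm([
  {"x": 0,"y": 0,"z": 0,"ax": 0,"ay": 0,"az": 0},
  {"x": 0,"y": 0,"z": 0,"ax": 0,"ay": 0,"az": 0},
  {"x": 0,"y": 0,"z": 0,"ax": 0,"ay": 0,"az": 0},
  {"x": 0,"y": 0,"z": 0,"ax": 0,"ay": 0,"az": 0},
  {"x": 0,"y": 0,"z": 0,"ax": 0,"ay": 0,"az": 0},
])

```text
time_s: 11.95
tool_pos: [0.4673, -0.16, 0.1411]
tool_rot: [-180.0, -0.0, -22.9]
force: [0.3, 0.6, 1.2]
grip_width: 0.0219
grasp_force: 10.0
```

Emit:
jog_arm([
  {"x": 0,"y": 0,"z": 0,"ax": 0,"ay": 0,"az": 0},
  {"x": 0,"y": 0,"z": 0,"ax": 0,"ay": 0,"az": 0},
  {"x": 0,"y": 0,"z": -0.5,"ax": 0,"ay": 0,"az": 0},
  {"x": 0,"y": 0,"z": -1,"ax": 0,"ay": 0,"az": 0},
  {"x": 0,"y": 0,"z": -1,"ax": 0,"ay": 0,"az": 0},
], squeeze=30)

```text
time_s: 12.45
tool_pos: [0.4668, -0.1604, 0.1665]
tool_rot: [180.0, 0.0, -22.9]
force: [0.7, 0.6, -2.2]
grip_width: 0.0208
grasp_force: 29.9
```

Emit:
jog_arm([
  {"x": 0,"y": 0,"z": -2,"ax": 0,"ay": 0,"az": 0},
  {"x": 0,"y": 0,"z": -3,"ax": 0,"ay": 0,"az": 0},
  {"x": 0,"y": 0,"z": -3,"ax": 0,"ay": 0,"az": 0},
  {"x": 0,"y": 0,"z": -3,"ax": 0,"ay": 0,"az": 0},
  {"x": 0,"y": 0,"z": -3,"ax": 0,"ay": 0,"az": 0},
])

```text
time_s: 12.95
tool_pos: [0.4669, -0.1602, 0.3082]
tool_rot: [180.0, -0.1, -22.9]
force: [0.5, -0.5, -2.7]
grip_width: 0.0211
grasp_force: 29.9
```

Emit:
jog_arm([
  {"x": 0,"y": 0,"z": -2,"ax": 0,"ay": 0,"az": -3},
  {"x": 0,"y": 0,"z": -1.5,"ax": 0,"ay": 0,"az": -6},
  {"x": 0,"y": 0,"z": -0.5,"ax": 0,"ay": 0,"az": -7},
  {"x": 0,"y": 0,"z": 0,"ax": 0,"ay": 0,"az": -5.8},
  {"x": 0,"y": 0,"z": 0,"ax": 0,"ay": 0,"az": -2},
])

```text
time_s: 13.45
tool_pos: [0.4671, -0.1603, 0.3472]
tool_rot: [180.0, -0.1, 1.1]
force: [-0.6, -0.8, -2.4]
grip_width: 0.0207
grasp_force: 29.9
```

Emit:
jog_arm([
  {"x": 0.2,"y": -1.5,"z": 0,"ax": 0,"ay": 0,"az": 0},
  {"x": 0.3,"y": -3,"z": 0,"ax": 0,"ay": 0,"az": 0},
  {"x": 0.3,"y": -3,"z": 0,"ax": 0,"ay": 0,"az": 0},
  {"x": 0.3,"y": -3,"z": 0,"ax": 0,"ay": 0,"az": 0},
  {"x": 0.3,"y": -3,"z": 0,"ax": 0,"ay": 0,"az": 0},
])

```text
time_s: 13.95
tool_pos: [0.4787, -0.0223, 0.3466]
tool_rot: [180.0, -0.0, 0.9]
force: [0.1, 0.1, -3.0]
grip_width: 0.0209
grasp_force: 29.9
```

Emit:
jog_arm([
  {"x": 0.3,"y": -3,"z": 0,"ax": 0,"ay": 0,"az": 0},
  {"x": 0.3,"y": -3,"z": 0,"ax": 0,"ay": 0,"az": 0},
  {"x": 0.3,"y": -3,"z": 0,"ax": 0,"ay": 0,"az": 0},
  {"x": 0.3,"y": -3,"z": 0,"ax": 0,"ay": 0,"az": 0},
  {"x": 0.3,"y": -3,"z": 0,"ax": 0,"ay": 0,"az": 0},
])

```text
time_s: 14.45
tool_pos: [0.4909, 0.1278, 0.3466]
tool_rot: [180.0, -0.0, 0.9]
force: [0.3, -0.4, -3.1]
grip_width: 0.0213
grasp_force: 29.9
```

Emit:
jog_arm([
  {"x": 0.3,"y": -3,"z": 0,"ax": 0,"ay": 0,"az": 0},
  {"x": 0.3,"y": -3,"z": 0,"ax": 0,"ay": 0,"az": 0},
  {"x": 0.3,"y": -3,"z": 0,"ax": 0,"ay": 0,"az": 0},
  {"x": 0.2,"y": -3,"z": 0,"ax": 0,"ay": 0,"az": 0},
  {"x": 0.1,"y": -2,"z": 0,"ax": 0,"ay": 0,"az": 0},
])

```text
time_s: 14.95
tool_pos: [0.4998, 0.2691, 0.3466]
tool_rot: [-179.9, 0.0, 1.0]
force: [0.1, 0.4, -2.1]
grip_width: 0.021
grasp_force: 29.9
```

Emit:
jog_arm([
  {"x": 0,"y": 0,"z": 0.5,"ax": 0,"ay": 0,"az": 0},
  {"x": 0,"y": 0,"z": 0,"ax": 0,"ay": 0,"az": 0},
  {"x": 0,"y": 0,"z": 0,"ax": 0,"ay": 0,"az": 0},
  {"x": 0,"y": 0,"z": 0,"ax": 0,"ay": 0,"az": 0},
  {"x": 0,"y": 0,"z": 0,"ax": 0,"ay": 0,"az": 0},
])

```text
time_s: 15.45
tool_pos: [0.5017, 0.2645, 0.3413]
tool_rot: [180.0, -0.0, 0.8]
force: [0.2, 0.2, -2.6]
grip_width: 0.0209
grasp_force: 29.9
```

```bash
python3 - <<'E'
from h import *
s=env.read_camera("side")[:,:,::-1];t=env.read_camera("top")[:,:,::-1]
cv2.imwrite("pics/b6.png",np.hstack([cv2.resize(s[100:390,60:300],(414,500)),cv2.resize(t[120:270,80:280],(380,285)).copy() if 0 else cv2.copyMakeBorder(cv2.resize(t[120:270,80:280],(380,285)),0,215,0,0,0)]))
E
```

```text
(no output)
```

View pics/b6.png

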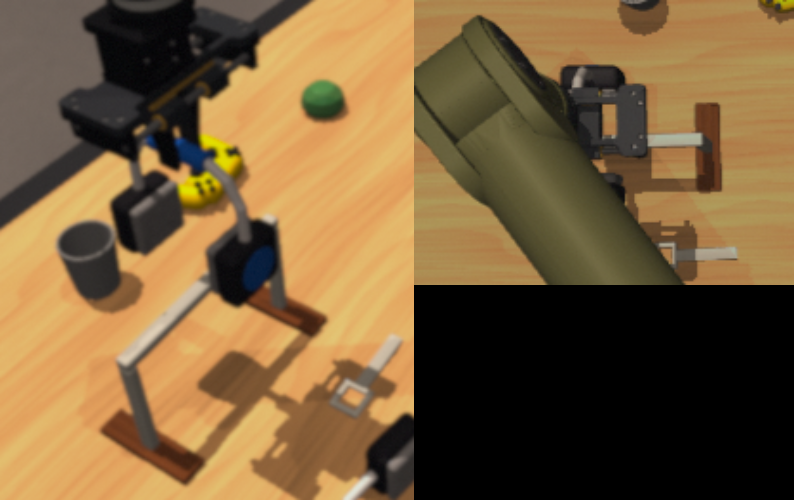

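It hangs square above the rail, with a cup on each side at side-crop pixels (147,212) and (245,262). I'll lower it.

Emit:
jog_arm([
  {"x": 0,"y": 0,"z": 2,"ax": 0,"ay": 0,"az": 0},
  {"x": 0,"y": 0,"z": 2,"ax": 0,"ay": 0,"az": 0},
  {"x": 0,"y": 0,"z": 2,"ax": 0,"ay": 0,"az": 0},
  {"x": 0,"y": 0,"z": 2,"ax": 0,"ay": 0,"az": 0},
  {"x": 0,"y": 0,"z": 2,"ax": 0,"ay": 0,"az": 0},
])

```text
time_s: 16.05
tool_pos: [0.5015, 0.265, 0.2404]
tool_rot: [180.0, -0.0, 0.9]
force: [-0.1, 0.1, -3.6]
grip_width: 0.0213
grasp_force: 29.9
```

Emit:
jog_arm([
  {"x": 0,"y": 0,"z": 2,"ax": 0,"ay": 0,"az": 0},
  {"x": 0,"y": 0,"z": 2,"ax": 0,"ay": 0,"az": 0},
  {"x": 0,"y": 0,"z": 1,"ax": 0,"ay": 0,"az": 0},
  {"x": 0,"y": 0,"z": 0.7,"ax": 0,"ay": 0,"az": 0},
  {"x": 0,"y": 0,"z": 0.5,"ax": 0,"ay": 0,"az": 0},
])

```text
time_s: 16.55
tool_pos: [0.5017, 0.2654, 0.1791]
tool_rot: [-180.0, -0.0, 0.9]
force: [0.1, 0.5, -2.4]
grip_width: 0.0211
grasp_force: 29.9
```

Emit:
jog_arm([
  {"x": 0,"y": 0,"z": 0.2,"ax": 0,"ay": 0,"az": 0},
  {"x": 0,"y": 0,"z": 0.1,"ax": 0,"ay": 0,"az": 0},
  {"x": 0,"y": 0,"z": 0.1,"ax": 0,"ay": 0,"az": 0},
  {"x": 0,"y": 0,"z": 0.1,"ax": 0,"ay": 0,"az": 0},
  {"x": 0,"y": 0,"z": 0,"ax": 0,"ay": 0,"az": 0},
])

```text
time_s: 17.05
tool_pos: [0.5015, 0.2654, 0.1741]
tool_rot: [180.0, -0.0, 0.9]
force: [-0.2, -1.0, -2.4]
grip_width: 0.0213
grasp_force: 29.9
```

Emit:
jog_arm([
  {"x": 0,"y": 0,"z": 0.1,"ax": 0,"ay": 0,"az": 0},
  {"x": 0,"y": 0,"z": 0.1,"ax": 0,"ay": 0,"az": 0},
  {"x": 0,"y": 0,"z": 0.1,"ax": 0,"ay": 0,"az": 0},
  {"x": 0,"y": 0,"z": 0.1,"ax": 0,"ay": 0,"az": 0},
  {"x": 0,"y": 0,"z": 0,"ax": 0,"ay": 0,"az": 0},
])

```text
time_s: 17.55
tool_pos: [0.5013, 0.2653, 0.1698]
tool_rot: [180.0, 0.0, 0.9]
force: [-0.3, -0.7, -2.6]
grip_width: 0.0214
grasp_force: 29.9
```

Emit:
jog_arm([
  {"x": 0,"y": 0,"z": 0,"ax": 0,"ay": 0,"az": 0},
  {"x": 0,"y": 0,"z": 0.05,"ax": 0,"ay": 0,"az": 0},
  {"x": 0,"y": 0,"z": 0.05,"ax": 0,"ay": 0,"az": 0},
  {"x": 0,"y": 0,"z": 0.05,"ax": 0,"ay": 0,"az": 0},
  {"x": 0,"y": 0,"z": 0,"ax": 0,"ay": 0,"az": 0},
], squeeze=6)

```text
time_s: 18.05
tool_pos: [0.5014, 0.2653, 0.1684]
tool_rot: [180.0, 0.0, 0.9]
force: [-0.9, 0.6, -2.4]
grip_width: 0.0219
grasp_force: 6.0
```

Emit:
jog_arm([
  {"x": 0,"y": 0,"z": 0.05,"ax": 0,"ay": 0,"az": 0},
  {"x": 0,"y": 0,"z": 0.05,"ax": 0,"ay": 0,"az": 0},
  {"x": 0,"y": 0,"z": 0.05,"ax": 0,"ay": 0,"az": 0},
  {"x": 0,"y": 0,"z": 0,"ax": 0,"ay": 0,"az": 0},
  {"x": 0,"y": 0,"z": 0,"ax": 0,"ay": 0,"az": 0},
], squeeze=3)

```text
time_s: 18.55
tool_pos: [0.5014, 0.2653, 0.167]
tool_rot: [180.0, 0.0, 0.9]
force: [-0.3, -0.4, -2.2]
grip_width: 0.022
grasp_force: 3.0
```

Emit:
jog_arm([
  {"x": 0,"y": 0,"z": 0.05,"ax": 0,"ay": 0,"az": 0},
  {"x": 0,"y": 0,"z": 0.05,"ax": 0,"ay": 0,"az": 0},
  {"x": 0,"y": 0,"z": 0,"ax": 0,"ay": 0,"az": 0},
  {"x": 0,"y": 0,"z": 0,"ax": 0,"ay": 0,"az": 0},
  {"x": 0,"y": 0,"z": 0,"ax": 0,"ay": 0,"az": 0},
])

```text
time_s: 19.05
tool_pos: [0.5015, 0.2654, 0.1662]
tool_rot: [180.0, -0.0, 0.9]
force: [-0.4, -0.4, 0.4]
grip_width: 0.0218
grasp_force: 3.0
```

Emit:
jog_arm([
  {"x": 0,"y": 0,"z": 0,"ax": 0,"ay": 0,"az": 0},
  {"x": 0,"y": 0,"z": 0,"ax": 0,"ay": 0,"az": 0},
  {"x": 0,"y": 0,"z": 0,"ax": 0,"ay": 0,"az": 0},
  {"x": 0,"y": 0,"z": 0,"ax": 0,"ay": 0,"az": 0},
  {"x": 0,"y": 0,"z": 0,"ax": 0,"ay": 0,"az": 0},
], claw=0)

```text
time_s: 19.55
tool_pos: [0.5014, 0.2654, 0.166]
tool_rot: [180.0, -0.0, 0.9]
force: [-0.1, 0.4, 0.0]
grip_width: 0.0425
grasp_force: 0.0
```

Emit:
jog_arm([
  {"x": 0,"y": 0,"z": 0,"ax": 0,"ay": 0,"az": 0},
  {"x": 0,"y": 0,"z": 0,"ax": 0,"ay": 0,"az": 0},
  {"x": 0,"y": 0,"z": -0.5,"ax": 0,"ay": 0,"az": 0},
  {"x": 0,"y": 0,"z": -1,"ax": 0,"ay": 0,"az": 0},
  {"x": 0,"y": 0,"z": -1,"ax": 0,"ay": 0,"az": 0},
])

```text
time_s: 20.05
tool_pos: [0.5015, 0.2655, 0.1921]
tool_rot: [-180.0, -0.0, 0.9]
force: [-0.0, -0.2, -0.1]
grip_width: 0.0433
grasp_force: 0.0
```

Emit:
jog_arm([
  {"x": 0,"y": 0,"z": -2,"ax": 0,"ay": 0,"az": 0},
  {"x": 0,"y": 0,"z": -2,"ax": 0,"ay": 0,"az": 0},
  {"x": 0,"y": 0,"z": -2,"ax": 0,"ay": 0,"az": 0},
  {"x": 0,"y": 0,"z": -2,"ax": 0,"ay": 0,"az": 0},
  {"x": 0,"y": 0,"z": -2,"ax": 0,"ay": 0,"az": 0},
])

```text
time_s: 20.55
tool_pos: [0.5015, 0.2656, 0.2931]
tool_rot: [-180.0, -0.1, 0.9]
force: [0.2, 0.1, -0.1]
grip_width: 0.0437
grasp_force: 0.0
```

```bash
python3 - <<'E'
from h import *
s=env.read_camera("side")[:,:,::-1].copy()
for c,a,b,A in blue(s):
    if c[0]<260: print(np.round(c,1),A,at("side",c,.176).round(3))
cv2.imwrite("pics/b7.png",cv2.resize(s[150:390,60:300],(600,600)))
E
```

```text
[218.6 315.4] 156.5 [0.354 0.328 0.176]
[176.2 258.2] 254.0 [0.504 0.265 0.176]
```

View pics/b7.png

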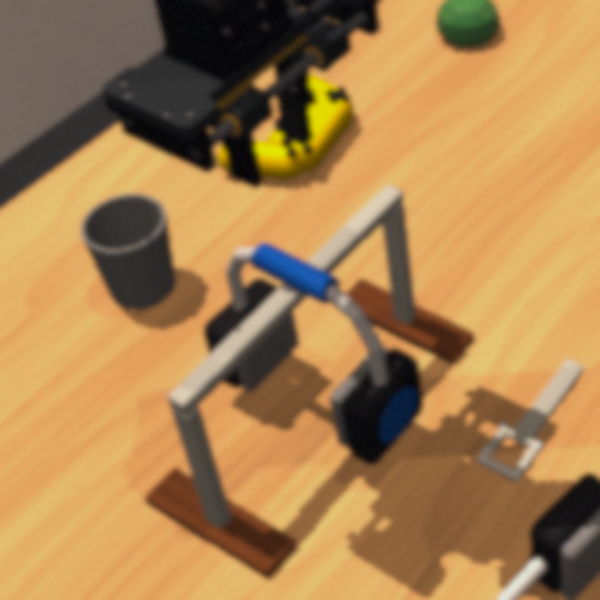

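The headset hangs on the bar's middle, square, with bar centre at crop pixel (292,271). I'll let it settle for a second and hand in.

Emit:
jog_arm([
  {"x": 0,"y": 0,"z": -1,"ax": 0,"ay": 0,"az": 0},
  {"x": 0,"y": 0,"z": 0,"ax": 0,"ay": 0,"az": 0},
  {"x": 0,"y": 0,"z": 0,"ax": 0,"ay": 0,"az": 0},
  {"x": 0,"y": 0,"z": 0,"ax": 0,"ay": 0,"az": 0},
  {"x": 0,"y": 0,"z": 0,"ax": 0,"ay": 0,"az": 0},
])

```text
time_s: 21.1
tool_pos: [0.5011, 0.2651, 0.3002]
tool_rot: [180.0, 0.1, 0.9]
force: [-0.1, -0.3, -0.9]
grip_width: 0.0436
grasp_force: 0.0
```

Emit:
jog_arm([
  {"x": 0,"y": 0,"z": 0,"ax": 0,"ay": 0,"az": 0},
  {"x": 0,"y": 0,"z": 0,"ax": 0,"ay": 0,"az": 0},
  {"x": 0,"y": 0,"z": 0,"ax": 0,"ay": 0,"az": 0},
  {"x": 0,"y": 0,"z": 0,"ax": 0,"ay": 0,"az": 0},
  {"x": 0,"y": 0,"z": 0,"ax": 0,"ay": 0,"az": 0},
])

```text
time_s: 21.6
tool_pos: [0.5014, 0.2654, 0.301]
tool_rot: [180.0, -0.0, 0.9]
force: [0.9, 0.6, -0.1]
grip_width: 0.0434
grasp_force: 0.0
```

```bash
python3 - <<'E'
from h import *
for _ in range(4):
    print([np.round(c,1) for c,a,b,A in blue(env.read_camera("side")[:,:,::-1].copy()) if c[0]<260])
print(env.sign_off())
E
```

```text
[array([218.5, 315.5]), array([176.4, 258.3])]
[array([218.6, 315.4]), array([176.4, 258.3])]
[array([218.6, 315.4]), array([176.4, 258.3])]
[array([218.6, 315.4]), array([176.4, 258.3])]
the job is handed in; nothing more can be done
None
```

The headset was stood on its ear cups and released, then re-gripped by the headband and hung square at the middle of the rail, where it was still at hand-in (about 22 s of the 70 s); no verdict was returned.

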